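Load and close the bench glue press

ROBOT

A 6-joint arm with a two-finger parallel gripper is mounted at the origin on the work surface. World frame = base frame: x ahead of the robot, y to its left, z up, the work surface at z = 0. Lengths are in m, angles in rad, forces in N, time in s.
With the tool pointing down it reaches from about 0.35 to 0.775 m from the base axis. Payload 5.5 kg.
Tool frame: the origin (TCP) lies at the very end of the fingers, on their centre line; the grasp point (between the pads) lies 19 mm behind it (grasp_offset is the distance from the TCP to the grasp point, in m); z points along the fingers, y is the line along which they close (so a half turn about z gives the same grasp; the last joint's range is limited). The gripper opens to 85 mm and grips with 20 to 120 N. Pads are 22 mm wide; open, the fingers measure 114 mm over their backs; the gripper's body (76 mm by 85 mm) begins 54 mm behind the grasp point. The pads swing forward as they close: fully open they stand 13 mm farther back than shut.
Start: joints at [1.191, 0.313, 0.046, 1.304, 0, 1.431], TCP at [0.137, 0.559, 0.231] pointing down, gripper open.
Joint ranges: [-2.76, 2.76], [-0.86, 1.69], [-1.03, 1.26], [-2.2, 2.34], [-1.47, 1.5], [-3.14, 3.14]. Speed limits (rad/s): [2.57, 2.57, 3.14, 3.14, 3.14, 3.14].

INTERFACE

Orientations are given as a rotation vector (axis times angle).
In Python, from workcell import get_obs, grab_frame, get_calibration, finish_job, grasp_offset gives the robot as it stands. The module is installed in compiled form; this text tells all that it offers.
- The arm moves only by the tool carry_out, never from a script. Its argument "rows" is one flat list of numbers, 7 for each row, row after row: the shift along the tool's x, y, z in mm, then the turn, a rotation vector about the tool's x, y, z in degrees, then the finger opening in mm, from 0 to 85.4. In form: [x, y, z, wx, wy, wz, hand, x, y, z, wx, wy, wz, hand, ...]. A call has 1 to 5 rows; each row is the pose to reach, as a shift and turn from the pose commanded when the call began, along the tool's axes at that moment; what a row does not reach only later rows make up. A row lasts 1/12 s, in which the tool goes at most 41.7 mm and 7.16 degrees, less where a joint would pass 70% of its speed; a pose out of reach is approached as far as the arm can. A call with a gripper value outside its range is refused whole. The fingers move at their own pace and stop on an object; "grip_force" is the grip in N (left out, the last holds). Time passes only in rows, so rows that repeat a pose let the fingers close. It gives the time, the measured TCP pose, the force and the opening at its end, in the units of the state.
- get_obs(): the state, without advancing time (a new reading comes with each control period).
- grab_frame(name): name is "side" or "top" or "wrist"; returns (picture, depth): 480x640x3 uint8, blue, green, red; 480x640 float32, m along the optical axis (not along the pixel's ray), 0 where there is no reading.
- get_calibration(name): a dict with "fx", "fy", "cx", "cy" (pixels), "D" ([k1, k2, p1, p2, k3] as OpenCV has them; the pictures are not rectified), "cam_to_world" (4x4, takes a point from camera to world coordinates); the wrist camera has in their place "tool_from_camera" (4x4, takes a point from camera to tool coordinates, whose origin is the TCP and whose axes are the flange's). Camera axes: x right, y up, looking along -z (the intrinsics and any distortion apply to the point x, -y, -z); pixel columns grow to the right and rows downward; lengths in m; the calibration is good to about 2 mm. A picture is of the moment at which its call begins: read the wrist's pose just before it. get_calibration takes no time and is no camera call.
- finish_job(): hands the job in, once; it reports no verdict.
The state is a dict: "t": time; "joint_pos": joint angles; "joint_vel": joint speeds; "joint_efforts": joint torques, N m; "tcp_pos": TCP position; "eef_rot": TCP orientation; "force": force on the tool from outside, world axes, zero at the start; "torque": the same for the moment, N m; "grip_width": finger opening in m.
Only numpy, scipy, OpenCV 4.12 (cv2) and the standard library are available. Lean on these libraries where they do the work, as an engineer would, in place of code of your own. Each camera call takes 0.05 s, during which the arm holds its last target. There are 200 camera calls.

TASK

Load and close the glue press: push the pair of pressing boards along the press bed until they are fully home against the end stop, then push the star handle round clockwise by its spokes until the platen bears down snugly on the boards, hand-tight but not forced. Slide the boards, do not lift them, and leave the other things on the bench where they are.

Things in the scene. Friction and masses are not known exactly. Their poses are not given: they have to be found in the camera images.
- press: Green cast bench screw press, fixed. Origin at bench level under the vertical screw's axis; z up; +y is the way the boards are pushed in, x runs from column to column (columns at x +-112 mm). Bed 280 mm wide, top 40 mm above the bench, from y -140 mm (open entry end) to +200 mm. Two guide strips on it, 8 mm high and 150 mm apart, keep the boards straight.
- stop (a point): Centre of the inner face of the steel end stop across the far end of the bed (press y = +180 mm), at the boards' mid-height; the stop's top is 72 mm above the bench.
- crown (a point): Centre of the top of the press's crown, on the screw's axis, 190 mm above the bench: the bar along press x, 275 mm long, 62 mm wide (80 mm at the middle), under the star handle. Nuts on the columns reach 197 mm.
- boards: The work: a loose pair of plywood boards with a glued stiff panel between, one slab 140 (x) by 360 (y) by 24 mm, 0.6 to 0.95 kg, lying on the press bed between the guide strips, sticking out of the entry end. Origin at the centre of its underside; +y along it, towards the stop. Home, its origin is under the screw's axis and its near end 40 mm out past the bed. Slides at 2 to 8 N.
- boards_end (a point): Centre of the near end face of the boards (140 mm wide, 24 mm high), half-way up it: the face to push on. 180 mm towards -y from the boards' centre.
- platen: Pressing plate of the press, 145 by 200 mm, moved straight up and down by the screw, with a black rubber facing 12 mm thick that gives about 1 mm per 35 N. Origin at the centre of the unsquashed facing's underside: 77 to 93 mm above the bench at the start, 64 mm when it just touches the boards' top, lower as the rubber is squashed.
- star (a joint): Turn of the star handle (rad): 0 fully raised, growing clockwise seen from above, which lowers handle, screw and platen together 4.0 mm per rad. Starts at 0.3 to 4.3, meets the boards near 7.5; stays where left. Pushed 80 mm from the axis it turns freely at 1 to 2 N; on the boards the push rises softly with further turning: snug is 4 to 9 N (8.1 to 9.0 rad), past 9.3 rad is forced.
- hub (a point): Centre of the star handle's hub (48 mm across; it and its cap reach 25 mm up from here), on the screw's vertical axis at the mid-height of the spokes, 171 mm above the platen's underside.
- spoke_ball (a point): Centre of the black ball (30 mm across) at the end of one of the four equal spokes, 92 mm from the hub's centre and at its height. The spokes are level steel rods 14 mm thick, 90 degrees apart, each with such a ball; there is no rim.
- cone_blue: Loose thread cone, dark blue, 60 mm across at the foot, 108 mm high; origin at the centre of its foot. Leave alone.
- cone_cream: The same thread cone in cream. Leave alone.
- glue_jar: Loose glue jar with a yellow lid, 68 mm across, 85 mm high; origin at the centre of its foot. Leave alone.
- hammer: Loose hammer lying beyond the entry end of the press. Leave alone.
- glue_brush: Loose brush lying beside the press on the robot's side. Leave alone.
- rivet_cup: Loose small steel bowl, 68 mm across, 45 mm high, beyond the stop end of the press; origin at the centre of its foot. Leave alone.

How it is judged:
By the outcome, as a careful person would: the job done as asked, in the order asked, and still so for the second after the job is handed in, with the robot touching nothing.
It also fails if it takes over 72 s, if anything falls off the work surface, if the arm or the gripper's body presses on something with over 40 N, if the wrist force passes 120 N, or if a joint passes its speed limit or range.

## Working session

There is one attempt and no reset: what is moved stays moved. The work goes in short steps, Python scripts to look and compute and a tool call to move; the robot and the scene stay as the last step left them, time stands still between calls to the robot, and variables do not carry over. Pictures are saved under pics/ and viewed, on a budget of 10 in all, crops included, one or two more only if the job needs it, and the job is handed in when it is done.

Besides the shell and the picture viewer there is one more tool, called after "Request:" as name(argument=value, ...) on one line, values as JSON. carry_out: Moves the arm, as the interface text tells. Its arguments: {"type":"object","properties":{"rows":{"type":"array"},"grip_force":{"type":"number"}},"required":["rows"]}

```bash
mkdir -p pics
cat > h.py <<'E'
import numpy as np, cv2
from workcell import *
def ray(cal,u,v):
    K=np.array([[cal['fx'],0,cal['cx']],[0,cal['fy'],cal['cy']],[0,0,1]])
    p=cv2.undistortPoints(np.array([[[u,v]]],float),K,np.array(cal['D'],float))[0,0]
    M=np.array(cal['cam_to_world']); return M[:3,3],M[:3,:3]@np.array([p[0],-p[1],-1.])
def onplane(cal,u,v,z):
    o,d=ray(cal,u,v); return o+d*(z-o[2])/d[2]
def pt(cal,u,v,dep):
    o,d=ray(cal,u,v); return o+d*dep[int(round(v)),int(round(u))]
E
python3 - <<'E'
from h import *
for n in('top','side'):
    p,d=grab_frame(n); cv2.imwrite(f'pics/{n}0.png',p); np.save(f'pics/{n}0.npy',d)
    c=get_calibration(n); print(n,c['fx'],np.round(c['cam_to_world'],3).tolist())
o=get_obs(); print(o)
E
```

```text
top 612.2615828408914 [[0.001, 0.997, -0.074, 0.472], [-1.0, 0.001, -0.002, 0.037], [-0.002, 0.074, 0.997, 1.679], [0.0, 0.0, 0.0, 1.0]]
side 501.65086002433003 [[0.814, 0.36, -0.456, 0.119], [-0.581, 0.517, -0.629, -0.594], [0.009, 0.777, 0.63, 0.792], [0.0, 0.0, 0.0, 1.0]]
{'t': 0.1, 'joint_pos': array([ 1.19138754e+00,  3.13922965e-01,  4.50803393e-02,  1.30361775e+00,
       -2.15016817e-05,  1.43121391e+00]), 'joint_vel': array([-1.04107533e-03, -2.12356221e-03,  4.62248572e-03, -8.52237135e-05,
       -6.13489708e-04, -4.63734461e-04]), 'joint_efforts': array([ 3.10096082e-03, -4.81724811e+01,  2.99244905e+01,  1.27894440e-02,
       -8.94520008e-05,  2.13837801e-07]), 'tcp_pos': array([0.13641222, 0.55810104, 0.23049438]), 'eef_rot': array([-3.75767474e-01, -3.11862866e+00,  2.53470053e-03]), 'force': array([-0.30196731, -0.35466281,  0.06808146]), 'torque': array([ 0.01478003, -0.02221998, -0.02779177]), 'grip_width': 0.0852621789415152}
```

View pics/top0.png

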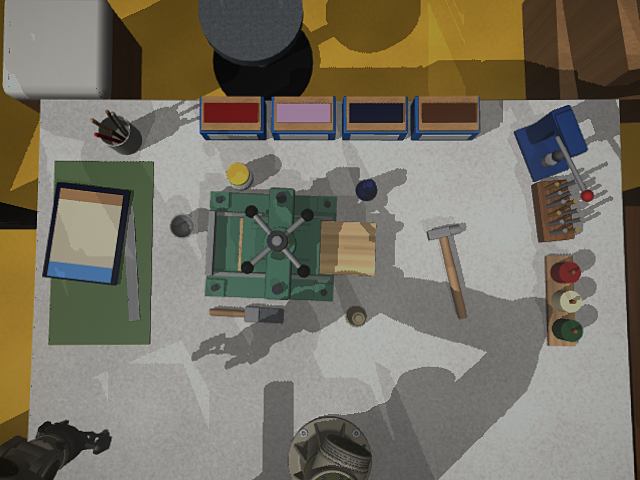

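View pics/side0.png

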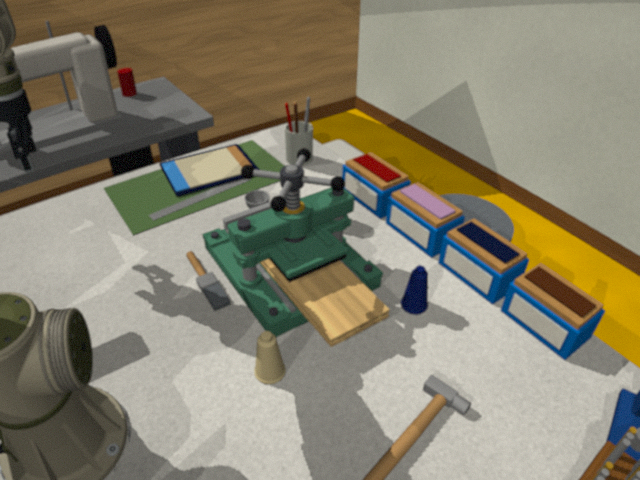

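Top view: hub at about (278,241), with balls near (251,211), (307,215), (305,271) and (247,267). The boards' near edge runs (375,222)–(375,276). The cream cone is at (356,316), the blue cone at (366,189), and the hammer at x≥427. The side view shows the same layout.

Run:
```python
from h import *
c=get_calibration('top'); d=np.load('pics/top0.npy'); im=cv2.imread('pics/top0.png')
def P(u,v): return np.round(pt(c,u,v,d),4)
for n,u,v in [('hub',278,241),('b1',251,211),('b2',307,215),('b3',305,271),('b4',247,267),('cream',356,316),('blue',366,189),('brush',265,314),('hamhead',447,231),('hamend',462,315),('hamheadL',430,236),('crownend1',283,192),('crownend2',275,292),('bedcornerTL',212,195),('TR',334,198),('BR',330,297),('BL',208,293)]: print(n,P(u,v))
# dark balls
hsv=cv2.cvtColor(im,cv2.COLOR_BGR2HSV)
sub=np.zeros(d.shape,bool); sub[195:290,230:325]=1
X=np.array([[pt(c,u,v,d) for u in range(200,400)] for v in range(170,320)])
Z=X[...,2]; np.save('pics/X.npy',X)
m=((im[170:320,200:400].max(2)<45)&(Z>.2)&(Z<.35)).astype(np.uint8)
n,l,s,ce=cv2.connectedComponentsWithStats(m)
for i in range(1,n):
    if s[i,4]>25: 
        q=X[l==i]; print('ball',np.round(ce[i]+[200,170],1),s[i,4],np.round(np.median(q,0),4), q[:,2].max().round(4))
# boards: wood at z~.064
mm=(abs(Z-.064)<.008)&(im[170:320,200:400,2]>120)&(np.arange(200,400)[None]>318)
mm=cv2.morphologyEx(mm.astype(np.uint8),cv2.MORPH_OPEN,np.ones((5,5)))
cn=max(cv2.findContours(mm,0,2)[0],key=cv2.contourArea)
r=cv2.boxPoints(cv2.minAreaRect(cn))+[200,170]; print('boards',[(np.round(a,1),np.round(onplane(c,*a,.064),4)) for a in r])
cw=get_calibration('wrist'); print(np.round(cw['tool_from_camera'],3).tolist())
```

```text
hub [0.56   0.1242 0.286 ]
b1 [0.6294 0.1869 0.28  ]
b2 [0.6202 0.0583 0.2806]
b3 [0.4919 0.0626 0.2796]
b4 [0.501  0.1952 0.2775]
cream [ 0.3804 -0.0642  0.1091]
blue [ 0.7081 -0.0924  0.0951]
brush [0.3803 0.1748 0.019 ]
hamhead [ 0.6043 -0.3166  0.0231]
hamend [ 0.3791 -0.3524  0.0253]
hamheadL [ 0.5907 -0.2707  0.0227]
crownend1 [0.6858 0.1184 0.194 ]
crownend2 [0.4426 0.1363 0.1962]
bedcornerTL [0.6984 0.3163 0.0492]
TR [ 0.6919 -0.0106  0.04  ]
BR [0.4715 0.0366 1.6785]
BL [0.437  0.3244 0.0434]
ball [251. 211.] 112 [0.6299 0.1874 0.2731] 0.2823
ball [307.1 214.5] 121 [0.6216 0.0584 0.2722] 0.2806
ball [246.8 267.1] 115 [0.501  0.1956 0.2719] 0.2824
ball [303.4 270.7] 121 [0.4921 0.0672 0.2724] 0.2796
boards [(array([334.5, 271. ]), array([ 0.4953, -0.0111,  0.064 ])), (array([339.4, 220.3]), array([ 0.6292, -0.0242,  0.064 ])), (array([378.4, 224.1]), array([ 0.6192, -0.1274,  0.064 ])), (array([373.5, 274.7]), array([ 0.4855, -0.1136,  0.064 ]))]
[[-0.001, 0.953, 0.302, 0.077], [1.0, 0.001, 0.0, -0.0], [-0.0, 0.302, -0.953, -0.143], [0.0, 0.0, 0.0, 1.0]]
```

Run:
```python
from h import *
X=np.load('pics/X.npy')
def rect(z0,z1,x0,x1,y0,y1,nm):
    q=X[(X[...,2]>z0)&(X[...,2]<z1)&(X[...,0]>x0)&(X[...,0]<x1)&(X[...,1]>y0)&(X[...,1]<y1)][:,:2].astype(np.float32)
    r=cv2.minAreaRect(q); print(nm,len(q),np.round(r[0],4),np.round(r[1],4),round(r[2],2),np.round(cv2.boxPoints(r),4).tolist())
rect(.056,.072,.46,.66,-.16,-.02,'boards')
rect(.182,.205,.40,.72,.05,.20,'crown')
rect(.032,.085,.40,.73,-.018,.36,'bed')
im=cv2.imread('pics/top0.png')
v=cv2.resize(im[170:325,195:395],None,fx=4,fy=4,interpolation=cv2.INTER_CUBIC); cv2.imwrite('pics/z1.png',cv2.convertScaleAbs(v,alpha=1.6,beta=20))
```

```text
boards 1910 [ 0.5563 -0.0683] [0.099  0.1409] 88.53 [[0.4846000075340271, -0.11590000241994858], [0.6254000067710876, -0.11949999630451202], [0.628000020980835, -0.020600000396370888], [0.4871000051498413, -0.017000000923871994]]
crown 2003 [0.5625 0.1276] [0.0787 0.2725] 86.41 [[0.42399999499320984, 0.09690000116825104], [0.6959999799728394, 0.07980000227689743], [0.7009000182151794, 0.15839999914169312], [0.42899999022483826, 0.1754000037908554]]
bed 7596 [0.575 0.153] [0.3479 0.3037] 87.61 [[0.41609999537467957, -0.014399999752640724], [0.7195000052452087, -0.02710000053048134], [0.734000027179718, 0.320499986410141], [0.43059998750686646, 0.33320000767707825]]
```

View pics/z1.png

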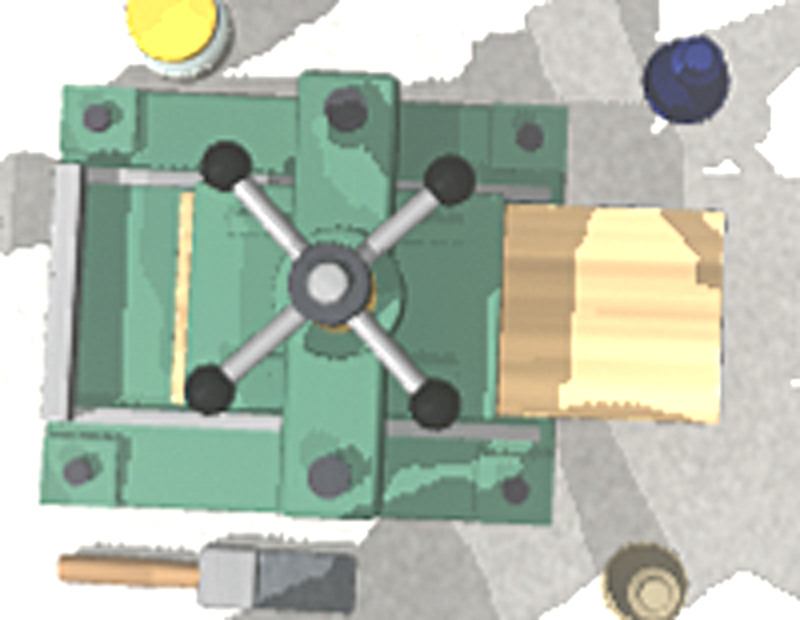

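The zoom shows the boards' near edge at zoom x≈722 and their far edge at ≈182. The stop's inner face is at ≈80, so there are about 66 mm to push. The balls fit a hub at (0.561, 0.127, z≈0.264), which puts star at about 0.3 rad, and the press is yawed about -3.5°. I'll lift and travel above the star with the fingers closing.

Request:
carry_out(rows=[-40,-42,-60,0,0,-5,40,-80,-84,-100,0,0,-10.2,0,-110,-114,-130,0,0,-10.2,0,-140,-145,-130,0,0,-10.2,0,-155,-160,-130,0,0,-10.2,0])

```text
t: 0.52
tcp_pos: [0.2236, 0.4092, 0.345]
eef_rot: [0.095, 3.139, 0.002]
force: [2.0, -0.4, 0.2]
grip_width: 0.0255
```

```bash
cat >> h.py <<'E'
from scipy.spatial.transform import Rotation as Ro
def st():
    o=get_obs(); R=Ro.from_rotvec(o['eef_rot']).as_matrix()
    print('t',round(o['t'],2),'tcp',np.round(o['tcp_pos'],4),'xaz',round(np.degrees(np.arctan2(R[1,0],R[0,0])),2),'zt',np.round(R[:,2],3),'F',np.round(o['force'],1),'w',round(o['grip_width'],4)); return o,R
def to(*p):
    o,R=st(); print('shift mm',np.round(R.T@(np.array(p)-o['tcp_pos'])*1e3,1))
E
python3 -c "
from h import *
to(.553,-.165,.36)"
```

```text
t 0.52 tcp [0.2236 0.4092 0.345 ] xaz 176.55 zt [ 0.001  0.001 -1.   ] F [ 2.  -0.4  0.2] w 0.0255
shift mm [-363.4 -553.3  -15.4]
```

Request:
carry_out(rows=[-23,-34,0,0,0,0,0,-46,-69,0,0,0,0,0,-68,-103,0,0,0,0,0,-91,-138,0,0,0,0,0,-113,-172,0,0,0,0,0])

```text
t: 0.93
tcp_pos: [0.3256, 0.2296, 0.3435]
eef_rot: [0.096, 3.14, 0.0]
force: [1.3, 0.9, -0.7]
grip_width: 0.0002
```

Request:
carry_out(rows=[-23,-34,0,0,0,0,0,-46,-69,0,0,0,0,0,-68,-103,0,0,0,0,0,-91,-138,0,0,0,0,0,-113,-172,0,0,0,0,0])

```text
t: 1.35
tcp_pos: [0.4279, 0.0508, 0.3434]
eef_rot: [-0.098, -3.14, -0.0]
force: [0.6, 0.3, 0.2]
grip_width: -0.0002
```

```bash
python3 -c "
from h import *
to(.553,-.165,.36)"
```

```text
t 1.35 tcp [0.4279 0.0508 0.3434] xaz 176.43 zt [ 0.  0. -1.] F [0.6 0.3 0.2] w -0.0002
shift mm [-138.3 -207.6  -16.6]
```

Request:
carry_out(rows=[-23,-34,0,0,0,0,0,-46,-69,0,0,0,0,0,-68,-103,0,0,0,0,0,-91,-138,0,0,0,0,0,-113,-172,0,0,0,0,0])

```text
t: 1.77
tcp_pos: [0.5302, -0.1279, 0.3431]
eef_rot: [-0.098, -3.14, -0.001]
force: [1.7, 0.5, -0.5]
grip_width: -0.0001
```

Request:
carry_out(rows=[-9,-20,10,0,0,0,0,-13,-30,45,0,0,0,0,-13,-30,85,0,0,0,0,-13,-30,125,0,0,0,0,-13,-30,160,0,0,0,0])

```text
t: 2.18
tcp_pos: [0.5399, -0.1566, 0.1806]
eef_rot: [-0.099, -3.138, -0.001]
force: [0.5, -0.9, -0.5]
grip_width: 0.0
```

```bash
python3 -c "
from h import *
to(.553,-.165,.044)"
```

```text
t 2.18 tcp [ 0.5399 -0.1566  0.1806] xaz 176.4 zt [-0.002  0.001 -1.   ] F [ 0.5 -0.9 -0.5] w 0.0
shift mm [-13.9  -7.6 136.5]
```

Request:
carry_out(rows=[-8,-10,30,0,0,0,0,-8,-10,65,0,0,0,0,-8,-10,100,0,0,0,0,-8,-10,125,0,0,0,0,-8,-10,136,0,0,0,0])

```text
t: 2.6
tcp_pos: [0.5451, -0.1656, 0.0431]
eef_rot: [-0.097, -3.133, -0.005]
force: [-0.7, 0.0, 0.2]
grip_width: 0.0002
```

Request:
carry_out(rows=[0,7,0,0,0,0,0,0,14,0,0,0,0,0,0,21,0,0,0,0,0,0,28,0,0,0,0,0,0,35,0,0,0,0,0])

```text
t: 3.02
tcp_pos: [0.5517, -0.1318, 0.0495]
eef_rot: [0.096, 3.137, -0.003]
force: [-0.5, -4.9, 1.8]
grip_width: -0.0
```

Run:
```python
from h import *
st(); 
for n in('top','side'):
    p,d=grab_frame(n); 
    cv2.imwrite(f'pics/{n}2.png',p)
a=cv2.imread('pics/top2.png')[170:340,195:435]; b=cv2.imread('pics/side2.png')[130:370,190:430]
cv2.imwrite('pics/m2.png',np.hstack([cv2.resize(a,(400,400*170//240)),cv2.copyMakeBorder(cv2.resize(b,(283,283)),0,0,0,0,0)]))
```

```text
t 3.02 tcp [ 0.5517 -0.1318  0.0495] xaz 176.49 zt [ 0.003 -0.002 -1.   ] F [-0.5 -4.9  1.8] w -0.0
```

View pics/m2.png

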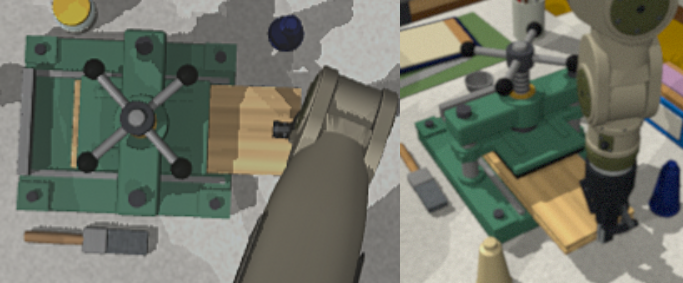

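Tips are in contact at the centre of the boards' end (top crop, about (280,130)), with 5 N. Pushing on.

Request:
carry_out(rows=[0,7,3,0,0,0,0,0,14,4,0,0,0,0,0,21,4,0,0,0,0,0,28,4,0,0,0,0,0,35,4,0,0,0,0])

```text
t: 3.53
tcp_pos: [0.5541, -0.0992, 0.0452]
eef_rot: [0.099, 3.137, -0.007]
force: [-0.7, -7.1, 3.5]
grip_width: -0.0
```

Request:
carry_out(rows=[0,4,0,0,0,0,0,0,8,0,0,0,0,0,0,12,0,0,0,0,0,0,16,0,0,0,0,0,0,19,0,0,0,0,0])

```text
t: 3.95
tcp_pos: [0.5552, -0.0802, 0.0452]
eef_rot: [0.099, 3.137, -0.007]
force: [0.1, -6.6, 4.5]
grip_width: -0.0002
```

Request:
carry_out(rows=[0,1.5,0,0,0,0,0,0,3,0,0,0,0,0,0,4.5,0,0,0,0,0,0,5,0,0,0,0,0,0,5,0,0,0,0,0])

```text
t: 4.37
tcp_pos: [0.5555, -0.0752, 0.0451]
eef_rot: [0.099, 3.137, -0.007]
force: [-1.0, -6.4, 5.3]
grip_width: 0.0001
```

Request:
carry_out(rows=[0,1.5,0,0,0,0,0,0,3,0,0,0,0,0,0,4.5,0,0,0,0,0,0,5,0,0,0,0,0,0,5,0,0,0,0,0])

```text
t: 4.78
tcp_pos: [0.5558, -0.0703, 0.0451]
eef_rot: [0.099, 3.137, -0.007]
force: [-0.7, -6.7, 4.5]
grip_width: 0.0002
```

Request:
carry_out(rows=[0,1,0,0,0,0,0,0,2,0,0,0,0,0,0,3,0,0,0,0,0,0,3,0,0,0,0,0])

```text
t: 5.12
tcp_pos: [0.556, -0.0673, 0.0451]
eef_rot: [0.099, 3.137, -0.007]
force: [-0.9, -6.8, 4.3]
grip_width: 0.0002
```

Request:
carry_out(rows=[0,1,0,0,0,0,0,0,2,0,0,0,0,0,0,2,0,0,0,0,0])

```text
t: 5.37
tcp_pos: [0.5561, -0.0672, 0.0453]
eef_rot: [0.101, 3.137, -0.013]
force: [-1.1, -11.7, 4.1]
grip_width: -0.0003
```

Request:
carry_out(rows=[0,1,0,0,0,0,0,0,2,0,0,0,0,0,0,2,0,0,0,0,0])

```text
t: 5.62
tcp_pos: [0.5561, -0.067, 0.0453]
eef_rot: [0.103, 3.137, -0.018]
force: [-2.0, -18.5, 3.6]
grip_width: 0.0001
```

Request:
carry_out(rows=[0,1,0,0,0,0,0,0,1,0,0,0,0,0,0,1,0,0,0,0,0])

```text
t: 5.87
tcp_pos: [0.5562, -0.067, 0.0453]
eef_rot: [0.104, 3.137, -0.021]
force: [-3.2, -21.8, 3.1]
grip_width: -0.0
```

Solid stop: the TCP no longer advances (y=-0.067, as predicted) while the force rises to 22 N, so the boards are home. Now to back off and rise.

Request:
carry_out(rows=[0,-15,0,0,0,0,0,0,-45,0,0,0,0,0,0,-50,-30,0,0,0,0,0,-50,-70,0,0,0,0,0,-50,-110,0,0,0,0])

```text
t: 6.28
tcp_pos: [0.5505, -0.1104, 0.1539]
eef_rot: [-0.1, -3.137, -0.002]
force: [0.2, -0.3, 0.0]
grip_width: 0.0001
```

Request:
carry_out(rows=[0,0,-40,0,0,0,0,0,0,-80,0,0,0,0,0,0,-120,0,0,0,0,0,0,-160,0,0,0,0,0,0,-170,0,0,0,0])

```text
t: 6.7
tcp_pos: [0.5533, -0.1104, 0.3311]
eef_rot: [0.097, 3.13, -0.004]
force: [0.5, -0.4, 0.2]
grip_width: 0.0001
```

Run:
```python
from h import *
p,d=grab_frame('top'); c=get_calibration('top')
cv2.imwrite('pics/t3.png',cv2.resize(p[170:340,195:435],None,fx=3,fy=3))
X=np.array([[pt(c,u,v,d) for u in range(200,400)] for v in range(170,320)]);Z=X[...,2]
m=((p[170:320,200:400].max(2)<45)&(Z>.2)&(Z<.32)).astype(np.uint8)
n,l,s,ce=cv2.connectedComponentsWithStats(m)
for i in range(1,n):
    if s[i,4]>25: print('ball',np.round(ce[i]+[200,170],1),s[i,4],np.round(np.median(X[l==i],0),4),X[l==i][:,2].max())
# far end: heights along press y beyond platen (x~.575)
for v in(225,241,258):
    print([(u,round(float(a[1]),3),round(float(a[2]),3)) for u in range(212,248,2) for a in [pt(c,u,v,d)]])
to(.556,.069,.30)
```

```text
ball [250.9 211. ] 113 [0.6299 0.1876 0.2737] 0.2828343767299719
ball [307.1 214.5] 121 [0.6226 0.0584 0.2722] 0.28132061921708496
ball [246.8 267.1] 114 [0.5011 0.1958 0.2731] 0.2819057491233943
ball [303.5 270.7] 120 [0.4921 0.0661 0.2729] 0.28080359193340687
[(212, 0.311, 0.072), (214, 0.307, 0.068), (216, 0.303, 0.061), (218, 0.297, 0.065), (220, 0.292, 0.063), (222, 0.286, 0.064), (224, 0.281, 0.064), (226, 0.276, 0.06), (228, 0.271, 0.061), (230, 0.265, 0.068), (232, 0.26, 0.063), (234, 0.254, 0.066), (236, 0.25, 0.059), (238, 0.245, 0.06), (240, 0.24, 0.058), (242, 0.233, 0.067), (244, 0.222, 0.113), (246, 0.217, 0.114)]
[(212, 0.312, 0.065), (214, 0.307, 0.066), (216, 0.302, 0.065), (218, 0.297, 0.062), (220, 0.291, 0.067), (222, 0.286, 0.066), (224, 0.28, 0.07), (226, 0.275, 0.065), (228, 0.27, 0.062), (230, 0.265, 0.063), (232, 0.259, 0.065), (234, 0.255, 0.059), (236, 0.249, 0.064), (238, 0.243, 0.069), (240, 0.238, 0.069), (242, 0.226, 0.121), (244, 0.221, 0.119), (246, 0.217, 0.113)]
[(212, 0.309, 0.077), (214, 0.306, 0.065), (216, 0.302, 0.061), (218, 0.295, 0.069), (220, 0.29, 0.065), (222, 0.285, 0.064), (224, 0.28, 0.065), (226, 0.275, 0.062), (228, 0.27, 0.064), (230, 0.265, 0.062), (232, 0.259, 0.067), (234, 0.254, 0.066), (236, 0.248, 0.069), (238, 0.243, 0.066), (240, 0.238, 0.066), (242, 0.226, 0.121), (244, 0.221, 0.116), (246, 0.216, 0.115)]
t 6.75 tcp [ 0.5536 -0.1105  0.3305] xaz 176.46 zt [ 0.01  -0.003 -1.   ] F [ 0.7 -0.   1.3] w 0.0003
shift mm [  9.  179.4  30. ]
```

View pics/t3.png

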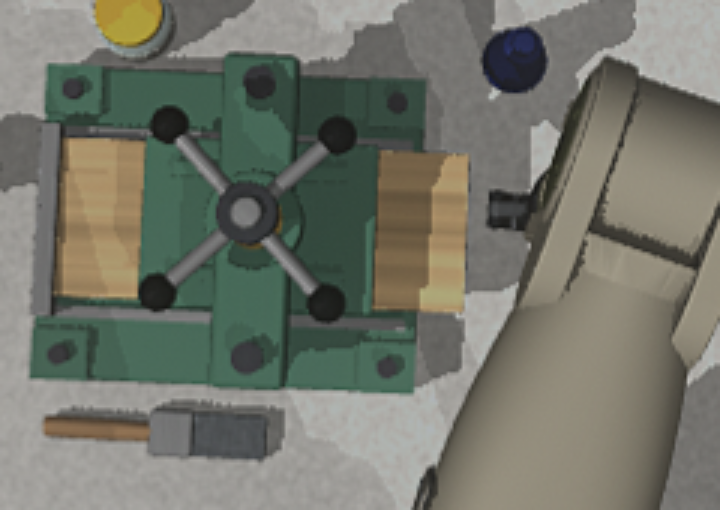

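The picture shows the boards' far end flush against the stop bar (left, px x≈58), and the star hasn't moved. Next I'll go over the gap at azimuth -94° and come down between the spokes.

Request:
carry_out(rows=[2,38,0,0,0,0,0,4,76,0,0,0,0,0,6,114,0,0,0,0,0,8,150,0,0,0,0,0,8,179,0,0,0,0,0])

```text
t: 7.17
tcp_pos: [0.5539, 0.0716, 0.3231]
eef_rot: [-0.096, -3.139, -0.001]
force: [0.8, -0.4, -0.5]
grip_width: 0.0004
```

Request:
carry_out(rows=[0,0,0,0,0,0,0,0,0,20,0,0,0,0,0,0,45,0,0,0,0,0,0,70,0,0,0,0,0,0,84,0,0,0,0])

```text
t: 7.58
tcp_pos: [0.5533, 0.0689, 0.2362]
eef_rot: [-0.097, -3.136, -0.0]
force: [-0.5, -0.9, -0.4]
grip_width: -0.0003
```

```bash
cat > arc.py <<'E'
from h import *
import sys
# arc.py r step_deg z_per_row n : points on the circle from present azimuth, clockwise
H=np.array([.561,.127]); r,step,dz,n=map(float,sys.argv[1:5]); o,R=st(); p=o['tcp_pos']
a=np.arctan2(*(p[:2]-H)[::-1]); print('az',np.degrees(a).round(1),'r',np.hypot(*(p[:2]-H)).round(4))
for k in range(1,int(n)+1):
    b=a-np.radians(step)*k; q=np.r_[H+r*1e-3*np.array([np.cos(b),np.sin(b)]),p[2]-dz*1e-3*k]
    print(np.round(R.T@(q-p)*1e3,0))
E
python3 arc.py 58 12 .8 5
```

```text
t 7.58 tcp [0.5533 0.0689 0.2362] xaz 176.47 zt [-0.004  0.    -1.   ] F [-0.5 -0.9 -0.4] w -0.0003
az -97.6 r 0.0586
[12.  3.  1.]
[23.  7.  2.]
[33. 14.  3.]
[42. 23.  3.]
[48. 33.  4.]
```

Run:
```python
import numpy as np
# nominal calls, 75 deg each (15/row), tool axes x az 176.5 (y = x-90)
X=np.radians(176.5);ex=np.array([np.cos(X),np.sin(X)]);ey=np.array([np.cos(X-np.pi/2),np.sin(X-np.pi/2)])
a=-97.6;r=58
P=lambda d:r*np.array([np.cos(np.radians(d)),np.sin(np.radians(d))])
for c in range(7):
    o=P(a); print(round(a,1),[ (int(round((P(a-15*k)-o)@ex)),int(round((P(a-15*k)-o)@ey))) for k in range(1,6)]); a-=75
```

```text
-97.6 [(15, 3), (28, 10), (40, 20), (48, 33), (53, 47)]
-172.6 [(1, 15), (-2, 30), (-9, 43), (-19, 55), (-32, 63)]
-247.6 [(-14, 5), (-29, 6), (-44, 3), (-58, -4), (-69, -14)]
-322.6 [(-8, -13), (-13, -27), (-14, -42), (-11, -57), (-4, -70)]
-397.6 [(10, -11), (23, -20), (37, -24), (52, -25), (67, -22)]
-472.6 [(14, 7), (25, 17), (33, 29), (38, 44), (39, 59)]
-547.6 [(-3, 15), (-10, 28), (-20, 40), (-33, 48), (-47, 53)]
```

Request:
carry_out(rows=[12,3,0,0,0,0,0,23,7,0,0,0,0,0,33,14,0,0,0,0,0,42,23,0,0,0,0,0,48,33,1,0,0,0,0])

```text
t: 8.0
tcp_pos: [0.5084, 0.1049, 0.2387]
eef_rot: [0.099, 3.139, -0.001]
force: [1.1, -2.1, 0.6]
grip_width: -0.0002
```

```bash
python3 arc.py 58 15 .8 5
```

```text
t 8.0 tcp [0.5084 0.1049 0.2387] xaz 176.39 zt [ 0.001 -0.    -1.   ] F [ 1.1 -2.1  0.6] w -0.0002
az -157.2 r 0.0571
[ 6. 14.  1.]
[ 7. 29.  2.]
[ 4. 44.  2.]
[-3. 57.  3.]
[-13.  69.   4.]
```

Request:
carry_out(rows=[6,14,1,0,0,0,0,7,29,2,0,0,0,0,4,44,2,0,0,0,0,-3,57,3,0,0,0,0,-13,69,4,0,0,0,0])

```text
t: 8.42
tcp_pos: [0.5244, 0.174, 0.2345]
eef_rot: [-0.096, -3.138, 0.002]
force: [-0.9, -2.9, -0.8]
grip_width: -0.0001
```

```bash
python3 arc.py 58 15 .8 5
```

```text
t 8.42 tcp [0.5244 0.174  0.2345] xaz 176.51 zt [-0.002 -0.001 -1.   ] F [-0.9 -2.9 -0.8] w -0.0001
az 128.0 r 0.0596
[-14.   7.   1.]
[-28.  12.   2.]
[-43.  13.   2.]
[-58.  10.   3.]
[-71.   4.   4.]
```

Request:
carry_out(rows=[-14,7,1,0,0,0,0,-28,12,2,0,0,0,0,-43,13,2,0,0,0,0,-58,10,3,0,0,0,0,-71,4,4,0,0,0,0])

```text
t: 8.83
tcp_pos: [0.5955, 0.1745, 0.2297]
eef_rot: [-0.093, -3.136, -0.002]
force: [-3.1, 1.5, 0.5]
grip_width: -0.0001
```

```bash
python3 arc.py 58 15 .8 5
```

```text
t 8.83 tcp [0.5955 0.1745 0.2297] xaz 176.59 zt [-0.005  0.001 -1.   ] F [-3.1  1.5  0.5] w -0.0001
az 54.0 r 0.0587
[-11. -10.   1.]
[-20. -23.   1.]
[-25. -37.   2.]
[-26. -52.   3.]
[-24. -67.   4.]
```

Request:
carry_out(rows=[-11,-10,1,0,0,0,0,-20,-23,1,0,0,0,0,-25,-37,2,0,0,0,0,-26,-52,3,0,0,0,0,-24,-67,4,0,0,0,0])

```text
t: 9.25
tcp_pos: [0.6177, 0.1028, 0.2265]
eef_rot: [0.097, 3.139, 0.001]
force: [0.4, 1.5, 0.0]
grip_width: 0.0002
```

```bash
python3 arc.py 58 15 .8 5
```

```text
t 9.25 tcp [0.6177 0.1028 0.2265] xaz 176.45 zt [ 0.001  0.    -1.   ] F [0.4 1.5 0. ] w 0.0002
az -23.1 r 0.0616
[ 10. -12.   1.]
[ 20. -24.   2.]
[ 33. -32.   2.]
[ 48. -36.   3.]
[ 63. -37.   4.]
```

Request:
carry_out(rows=[8,-13,1,0,0,0,0,20,-24,2,0,0,0,0,33,-32,2,0,0,0,0,48,-36,3,0,0,0,0,63,-37,4,0,0,0,0])

```text
t: 9.67
tcp_pos: [0.5527, 0.0686, 0.2236]
eef_rot: [0.101, 3.135, -0.002]
force: [3.1, 0.8, 1.2]
grip_width: -0.0001
```

```bash
python3 arc.py 58 15 .8 5
```

```text
t 9.67 tcp [0.5527 0.0686 0.2236] xaz 176.3 zt [ 0.005 -0.001 -1.   ] F [3.1 0.8 1.2] w -0.0001
az -98.1 r 0.0589
[15.  4.  1.]
[28. 11.  1.]
[40. 21.  2.]
[48. 34.  3.]
[52. 48.  4.]
```

Request:
carry_out(rows=[15,4,1,0,0,0,0,28,11,1,0,0,0,0,40,21,2,0,0,0,0,48,34,3,0,0,0,0,49,38,3,0,0,0,0])

```text
t: 10.08
tcp_pos: [0.505, 0.1103, 0.2208]
eef_rot: [0.099, 3.136, -0.005]
force: [0.7, -5.8, 1.0]
grip_width: 0.0004
```

```bash
python3 arc.py 58 7 .5 5
python3 - <<'E'
from h import *
p,d=grab_frame('top'); q,_=grab_frame('side')
cv2.imwrite('pics/m4.png',np.hstack([cv2.resize(p[170:320,200:350],(390,390)),cv2.resize(q[120:360,190:430],(390,390))]))
E
```

```text
t 10.08 tcp [0.505  0.1103 0.2208] xaz 176.38 zt [ 0.004 -0.004 -1.   ] F [ 0.7 -5.8  1. ] w 0.0004
az -163.4 r 0.0585
[2. 7. 0.]
[ 3. 14.  1.]
[ 3. 21.  1.]
[ 3. 28.  2.]
[ 1. 35.  2.]
```

View pics/m4.png

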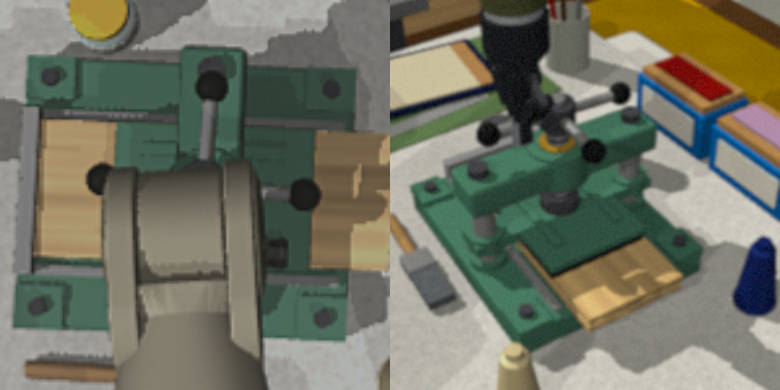

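The top crop shows balls at (101,178), (304,194) and (211,86), so the pushed spoke is at azimuth about 176°. That is about 405° of turning, so star≈7.4. The boards are still at the stop and the platen is almost on them. I'll continue in small steps and watch the force.

Request:
carry_out(rows=[2,7,0,0,0,0,0,3,14,1,0,0,0,0,3,21,1,0,0,0,0,3,28,2,0,0,0,0,3,28,2,0,0,0,0])

```text
t: 10.6
tcp_pos: [0.5043, 0.1381, 0.2174]
eef_rot: [-0.1, -3.14, 0.006]
force: [-1.3, -7.2, 2.0]
grip_width: -0.0003
```

```bash
python3 arc.py 58 7 .5 5
```

```text
t 10.6 tcp [0.5043 0.1381 0.2174] xaz 176.36 zt [-0.    -0.004 -1.   ] F [-1.3 -7.2  2. ] w -0.0003
az 168.9 r 0.0577
[-1.  7.  0.]
[-3. 14.  1.]
[-6. 20.  1.]
[-10.  26.   2.]
[-14.  32.   2.]
```

Request:
carry_out(rows=[-1,5,0,0,0,0,0,-2,10,0,0,0,0,0,-3,14,1,0,0,0,0,-3,14,1,0,0,0,0,-3,14,1,0,0,0,0])

```text
t: 11.02
tcp_pos: [0.5072, 0.1508, 0.216]
eef_rot: [-0.101, -3.138, 0.008]
force: [-2.5, -9.0, 2.4]
grip_width: 0.0001
```

```bash
cat > tor.py <<'E'
from h import *
o,R=st(); f=o['force']; p=o['tcp_pos'][:2]-[.561,.127]
print('torque about axis Nm', p[0]*f[1]-p[1]*f[0],'N at 80mm',(p[0]*f[1]-p[1]*f[0])/.08,'az',np.degrees(np.arctan2(p[1],p[0])), 'tool moment',o['torque'])
q,d=grab_frame('top'); c=get_calibration('top')
X=np.array([[pt(c,u,v,d) for u in range(225,330)] for v in range(195,290)]);Z=X[...,2]
m=((q[195:290,225:330].max(2)<45)&(Z>.2)&(Z<.27)).astype(np.uint8)
n,l,s,ce=cv2.connectedComponentsWithStats(m)
for i in range(1,n):
    if s[i,4]>60:
        w=onplane(c,*(ce[i]+[225,195]),.232+.008); r=w[:2]-[.561,.127]
        print('ball',np.round(ce[i]+[225,195],1),s[i,4],np.round(w,4),'ztop',np.percentile(X[l==i][:,2],95).round(4),'r',np.hypot(*r).round(4),'az',np.degrees(np.arctan2(r[1],r[0])).round(1))
E
python3 tor.py
```

```text
t 11.02 tcp [0.5072 0.1508 0.216 ] xaz 176.33 zt [-0.003 -0.005 -1.   ] F [-2.5 -9.   2.4] w 0.0001
torque about axis Nm 0.5429702863147597 N at 80mm 6.787128578934497 az 156.08065014151475 tool moment [-1.76165068  0.43658241  0.00484219]
ball [304.8 213.4] 112 [0.6284 0.064  0.24  ] ztop 0.2471 r 0.0923 az -43.1
ball [249.9 214.9] 108 [0.6246 0.1937 0.24  ] ztop 0.2493 r 0.0921 az 46.4
ball [282.3 245.2] 69 [0.5529 0.1169 0.24  ] ztop 0.252 r 0.0129 az -128.7
ball [306.3 268.5] 115 [0.4984 0.0603 0.24  ] ztop 0.247 r 0.0915 az -133.2
```

Torque is about 6.8 N at 80 mm. Turned 444.5° (7.76 rad) on top of a start of at least 0.3, so star is 8.06–8.6. I'll nudge it about 6° more so it's safely inside the range by both measures.

Request:
carry_out(rows=[-1,3,0,0,0,0,0,-3,6,0,0,0,0,0,-3,6,0,0,0,0,0,-3,6,0,0,0,0])

```text
invalid input at $.rows: expected a multiple of 7 numbers
```

```bash
python3 tor.py
```

```text
t 11.07 tcp [0.5072 0.1508 0.216 ] xaz 176.32 zt [-0.003 -0.005 -1.   ] F [-2.6 -9.7  1.4] w 0.0001
torque about axis Nm 0.5854631825411631 N at 80mm 7.318289781764539 az 156.0828537541958 tool moment [-1.7745154   0.53011464 -0.03317499]
ball [304.8 213.4] 112 [0.6284 0.0642 0.24  ] ztop 0.2488 r 0.0921 az -43.0
ball [249.9 214.9] 109 [0.6247 0.1936 0.24  ] ztop 0.2486 r 0.0922 az 46.3
ball [282.3 245. ] 71 [0.5535 0.1168 0.24  ] ztop 0.252 r 0.0126 az -126.5
ball [306.2 268.5] 116 [0.4985 0.0605 0.24  ] ztop 0.2491 r 0.0913 az -133.2
```

Request:
carry_out(rows=[-1,2,0,0,0,0,0,-2,5,0,0,0,0,0,-2,5,0,0,0,0,0,-2,5,0,0,0,0,0])

```text
t: 11.45
tcp_pos: [0.5088, 0.1552, 0.2156]
eef_rot: [-0.101, -3.136, 0.01]
force: [-3.0, -11.4, 0.6]
grip_width: 0.0
```

```bash
python3 tor.py
```

```text
t 11.45 tcp [0.5088 0.1552 0.2156] xaz 176.31 zt [-0.004 -0.006 -1.   ] F [ -3.  -11.4   0.6] w 0.0
torque about axis Nm 0.68065453356734 N at 80mm 8.50818166959175 az 151.58851178077964 tool moment [-2.09481137  0.74881031 -0.05183165]
ball [251.6 213. ] 107 [0.629  0.1897 0.24  ] ztop 0.2488 r 0.0925 az 42.7
ball [306.7 215.3] 113 [0.6239 0.0597 0.24  ] ztop 0.2479 r 0.0921 az -47.0
ball [281.8 245.3] 83 [0.5529 0.118  0.24  ] ztop 0.2518 r 0.0121 az -131.9
ball [304.4 270.3] 116 [0.494  0.0647 0.24  ] ztop 0.2477 r 0.0915 az -137.1
```

Torque is 8.5 N at 80 mm and the turn is 7.83 rad on top of at least 0.3, so it's snug. Backing off the spoke and rising.

Request:
carry_out(rows=[2,-5,0,0,0,0,0,4,-12,0,0,0,0,0,5,-17,0,0,0,0,0,5,-17,-10,0,0,0,0,5,-17,-30,0,0,0,0])

```text
t: 11.92
tcp_pos: [0.5033, 0.1417, 0.2454]
eef_rot: [-0.098, -3.137, -0.0]
force: [-0.8, 0.7, 0.0]
grip_width: -0.0003
```

Request:
carry_out(rows=[0,0,-30,0,0,0,0,0,0,-65,0,0,0,0,0,0,-100,0,0,0,0,20,0,-120,0,0,0,0,50,0,-120,0,0,0,0])

```text
t: 12.33
tcp_pos: [0.4579, 0.1457, 0.3717]
eef_rot: [0.098, 3.13, 0.004]
force: [-1.5, 0.2, 0.2]
grip_width: 0.0
```

Request:
carry_out(rows=[20,40,0,0,0,0,0,25,80,0,0,0,0,0,30,120,0,0,0,0,0,35,155,0,0,0,0,0,40,190,0,0,0,0,0])

```text
t: 12.75
tcp_pos: [0.426, 0.3399, 0.3682]
eef_rot: [0.096, 3.137, 0.004]
force: [0.5, -0.3, 0.1]
grip_width: -0.0001
```

Request:
carry_out(rows=[0,20,0,0,0,0,0,0,40,0,0,0,0,0,0,60,0,0,0,0,0,0,60,0,0,0,0,0,0,60,0,0,0,0,0])

```text
t: 13.17
tcp_pos: [0.43, 0.3985, 0.3669]
eef_rot: [0.094, 3.139, 0.001]
force: [-1.0, -0.4, 0.7]
grip_width: 0.0003
```

```bash
python3 tor.py
python3 - <<'E'
from h import *
p,d=grab_frame('top'); q,_=grab_frame('side')
cv2.imwrite('pics/m5.png',np.hstack([cv2.resize(p[150:350,150:480],(480,291)),cv2.resize(q[120:400,150:470],(320,280))[:280].copy() if 0 else cv2.resize(q[120:400,150:470],(320,291))]))
E
```

```text
t 13.17 tcp [0.43   0.3985 0.3669] xaz 176.56 zt [ 0.001  0.001 -1.   ] F [-1.  -0.4  0.7] w 0.0003
torque about axis Nm 0.33019246540613284 N at 80mm 4.12740581757666 az 115.76106932948527 tool moment [-0.00632087 -0.02527275  0.00305864]
ball [294.5 206.4] 111 [0.645  0.0886 0.24  ] ztop 0.249 r 0.0924 az -24.6
ball [242.5 225.4] 106 [0.5998 0.2109 0.24  ] ztop 0.2493 r 0.0925 az 65.2
ball [277.7 240.8] 211 [0.5633 0.1277 0.24  ] ztop 0.2545 r 0.0024 az 16.1
ball [313.3 257.6] 114 [0.5239 0.0438 0.24  ] ztop 0.2491 r 0.0911 az -114.0
ball [261.3 277.2] 108 [0.4779 0.1657 0.24  ] ztop 0.25 r 0.0917 az 155.0
```

View pics/m5.png

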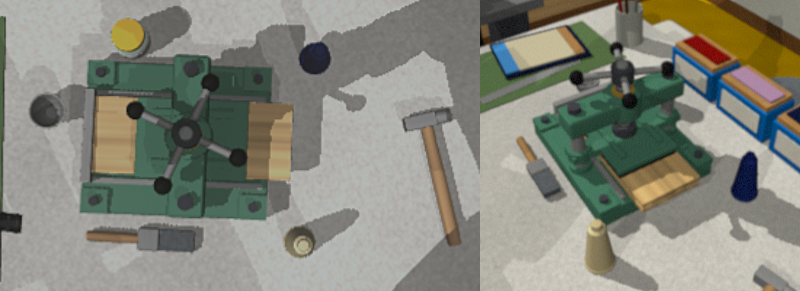

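The star now reads 65.4°, against 42.8° at release, so it has come back about 22°. I'll check whether it's still moving.

Request:
carry_out(rows=[0,0,0,0,0,0,0,0,0,0,0,0,0,0,0,0,0,0,0,0,0,0,0,0,0,0,0,0,0,0,0,0,0,0,0])

```text
t: 13.73
tcp_pos: [0.4299, 0.3971, 0.3667]
eef_rot: [0.098, 3.14, 0.0]
force: [0.3, -0.5, -0.4]
grip_width: -0.0003
```

```bash
python3 tor.py
```

```text
t 13.73 tcp [0.4299 0.3971 0.3667] xaz 176.43 zt [ 0.  0. -1.] F [ 0.3 -0.5 -0.4] w -0.0003
torque about axis Nm -0.023896577352006343 N at 80mm -0.2987072169000793 az 115.8885563623231 tool moment [0.01722085 0.02229    0.02793249]
ball [294.4 206.3] 111 [0.6452 0.0887 0.24  ] ztop 0.2483 r 0.0925 az -24.4
ball [242.5 225.4] 106 [0.5998 0.2109 0.24  ] ztop 0.2499 r 0.0925 az 65.2
ball [277.7 240.9] 207 [0.5632 0.1278 0.24  ] ztop 0.2544 r 0.0024 az 20.3
ball [313.3 257.6] 114 [0.5239 0.0438 0.24  ] ztop 0.2495 r 0.0911 az -114.0
ball [261.3 277.2] 108 [0.4779 0.1657 0.24  ] ztop 0.2506 r 0.0916 az 155.0
```

Request:
carry_out(rows=[0,0,0,0,0,0,0,0,0,0,0,0,0,0,0,0,0,0,0,0,0,0,0,0,0,0,0,0,0,0,0,0,0,0,0])

```text
t: 14.2
tcp_pos: [0.4298, 0.3974, 0.3665]
eef_rot: [-0.097, -3.14, -0.0]
force: [-0.0, 0.9, -0.3]
grip_width: 0.0002
```

```bash
python3 tor.py
```

```text
t 14.2 tcp [0.4298 0.3974 0.3665] xaz 176.46 zt [-0.  0. -1.] F [-0.   0.9 -0.3] w 0.0002
torque about axis Nm -0.1176579862187557 N at 80mm -1.4707248277344462 az 115.88254874590616 tool moment [-0.02984527 -0.00424046  0.00887235]
ball [294.5 206.4] 110 [0.645  0.0885 0.24  ] ztop 0.2492 r 0.0924 az -24.6
ball [242.5 225.4] 106 [0.5998 0.2109 0.24  ] ztop 0.2511 r 0.0925 az 65.2
ball [277.7 240.6] 200 [0.564  0.1277 0.24  ] ztop 0.2536 r 0.003 az 13.6
ball [313.4 257.6] 113 [0.524  0.0438 0.24  ] ztop 0.2517 r 0.0911 az -114.0
ball [261.2 277.2] 108 [0.478  0.1658 0.24  ] ztop 0.2505 r 0.0917 az 154.9
```

It's steady, so it came back only on release. I'll go in again behind the same spoke, repeat the push, and watch the star while backing off slowly.

```bash
python3 -c "
from h import *
to(.5065,.107,.3665)"
```

```text
t 14.25 tcp [0.4298 0.3974 0.3666] xaz 176.47 zt [-0.  0. -1.] F [0.  0.1 0.9] w 0.0001
shift mm [ -94.5 -285.2    0. ]
```

Request:
carry_out(rows=[-12,-35,0,0,0,0,0,-25,-75,0,0,0,0,0,-38,-115,0,0,0,0,0,-51,-155,0,0,0,0,0,-64,-193,0,0,0,0,0])

```text
t: 14.67
tcp_pos: [0.4817, 0.1992, 0.3667]
eef_rot: [0.096, 3.14, 0.0]
force: [0.5, -0.0, 0.6]
grip_width: 0.0001
```

Request:
carry_out(rows=[-12,-35,0,0,0,0,0,-24,-70,0,0,0,0,0,-30,-92,0,0,0,0,0,-30,-92,15,0,0,0,0,-30,-92,45,0,0,0,0])

```text
t: 15.08
tcp_pos: [0.5084, 0.1054, 0.3243]
eef_rot: [0.102, 3.133, 0.001]
force: [1.4, 0.1, -0.1]
grip_width: -0.0002
```

```bash
python3 -c "
from h import *
to(.5065,.107,.214)"
```

```text
t 15.08 tcp [0.5084 0.1054 0.3243] xaz 176.26 zt [ 0.007  0.    -1.   ] F [ 1.4  0.1 -0.1] w -0.0002
shift mm [  2.8   1.4 110.3]
```

Request:
carry_out(rows=[2,1,30,0,0,0,0,2,1,60,0,0,0,0,2,1,90,0,0,0,0,2,1,106,0,0,0,0,2,1,108,0,0,0,0])

```text
t: 15.5
tcp_pos: [0.5017, 0.1081, 0.2099]
eef_rot: [-0.097, -3.134, 0.001]
force: [-0.2, -0.4, -0.2]
grip_width: -0.0003
```

```bash
python3 arc.py 58 6 .3 7; python3 tor.py
```

```text
t 15.5 tcp [0.5017 0.1081 0.2099] xaz 176.46 zt [-0.007 -0.    -1.   ] F [-0.2 -0.4 -0.2] w -0.0003
az -162.3 r 0.0623
[-2.  7.  0.]
[-1. 13.  1.]
[-0. 19.  1.]
[-0. 25.  1.]
[-1. 31.  1.]
[-2. 37.  2.]
[-4. 43.  2.]
t 15.5 tcp [0.5017 0.1081 0.2099] xaz 176.46 zt [-0.007 -0.    -1.   ] F [-0.2 -0.4 -0.2] w -0.0003
torque about axis Nm 0.01831470047994068 N at 80mm 0.2289337559992585 az -162.32581096328644 tool moment [0.02433938 0.06047873 0.02164971]
ball [294.5 206.4] 111 [0.645  0.0886 0.24  ] ztop 0.2494 r 0.0924 az -24.6
ball [242.5 225.4] 108 [0.5998 0.2108 0.24  ] ztop 0.2504 r 0.0924 az 65.1
ball [313.4 257.5] 113 [0.5241 0.0438 0.24  ] ztop 0.2486 r 0.091 az -113.9
```

Request:
carry_out(rows=[-2,7,0,0,0,0,0,-1,13,0,0,0,0,0,0,19,-1,0,0,0,0,0,25,-1,0,0,0,0,0,25,-1,0,0,0,0])

```text
t: 15.97
tcp_pos: [0.5065, 0.1324, 0.2158]
eef_rot: [0.097, 3.137, -0.007]
force: [0.4, -7.5, 0.2]
grip_width: 0.0001
```

```bash
python3 arc.py 58 4 0 7; python3 tor.py
```

```text
t 15.97 tcp [0.5065 0.1324 0.2158] xaz 176.45 zt [ 0.002 -0.004 -1.   ] F [ 0.4 -7.5  0.2] w 0.0001
az 174.3 r 0.0547
[ 3.  4. -0.]
[ 2.  8. -0.]
[ 2. 12. -0.]
[ 0. 16. -0.]
[-1. 20. -0.]
[-3. 24. -0.]
[-5. 27. -0.]
t 15.97 tcp [0.5065 0.1324 0.2158] xaz 176.45 zt [ 0.002 -0.004 -1.   ] F [ 0.4 -7.5  0.2] w 0.0001
torque about axis Nm 0.40684223146089854 N at 80mm 5.085527893261232 az 174.30658442015832 tool moment [-1.34020107 -0.16885626 -0.04668359]
ball [296.6 207.4] 113 [0.6427 0.0835 0.24  ] ztop 0.249 r 0.0925 az -28.0
ball [243.7 223.2] 106 [0.605  0.2081 0.24  ] ztop 0.2502 r 0.0923 az 61.5
ball [312.2 260. ] 120 [0.5182 0.0464 0.24  ] ztop 0.2482 r 0.0912 az -117.9
```

Request:
carry_out(rows=[0,4,0,0,0,0,0,0,8,0,0,0,0,0,-1,12,0,0,0,0,0,-2,15,0,0,0,0,0,-2,15,0,0,0,0,0])

```text
t: 16.43
tcp_pos: [0.5081, 0.1458, 0.2149]
eef_rot: [-0.099, -3.139, 0.011]
force: [-1.5, -11.4, -1.4]
grip_width: -0.0004
```

```bash
python3 tor.py
```

```text
t 16.43 tcp [0.5081 0.1458 0.2149] xaz 176.38 zt [-0.001 -0.007 -1.   ] F [ -1.5 -11.4  -1.4] w -0.0004
torque about axis Nm 0.6317887028322673 N at 80mm 7.897358785403341 az 160.43118446872788 tool moment [-2.10316767  0.29266034 -0.02537035]
ball [303.4 212.1] 117 [0.6315 0.0675 0.24  ] ztop 0.2482 r 0.0922 az -40.2
ball [248.3 216.3] 108 [0.6213 0.1975 0.24  ] ztop 0.2496 r 0.0928 az 49.5
ball [307.7 266.7] 114 [0.5026 0.0571 0.24  ] ztop 0.2481 r 0.0911 az -129.9
```

Request:
carry_out(rows=[0,-1,0,0,0,0,0,0,-3,0,0,0,0,0,0,-5,0,0,0,0,0,0,-5,0,0,0,0,0])

```text
t: 16.82
tcp_pos: [0.5078, 0.1432, 0.2151]
eef_rot: [-0.097, -3.14, 0.0]
force: [-1.7, -3.0, 0.8]
grip_width: -0.0005
```

```bash
python3 tor.py
```

```text
t 16.82 tcp [0.5078 0.1432 0.2151] xaz 176.48 zt [-0. -0. -1.] F [-1.7 -3.   0.8] w -0.0005
torque about axis Nm 0.1886026251422422 N at 80mm 2.357532814278027 az 163.06081431107708 tool moment [-0.33715992  0.60461534  0.03547442]
ball [302.6 211.3] 114 [0.6332 0.0694 0.24  ] ztop 0.2487 r 0.0924 az -38.6
ball [247.6 217.2] 107 [0.6192 0.199  0.24  ] ztop 0.2484 r 0.0926 az 51.1
ball [308.4 266. ] 117 [0.5043 0.0553 0.24  ] ztop 0.2479 r 0.0914 az -128.4
```

Request:
carry_out(rows=[0,-1,0,0,0,0,0,0,-3,0,0,0,0,0,0,-5,0,0,0,0,0,0,-5,0,0,0,0,0])

```text
t: 17.2
tcp_pos: [0.5081, 0.1378, 0.2148]
eef_rot: [0.097, 3.139, -0.0]
force: [-2.8, -1.6, 0.8]
grip_width: 0.0001
```

```bash
python3 tor.py
```

```text
t 17.2 tcp [0.5081 0.1378 0.2148] xaz 176.45 zt [ 0.001 -0.    -1.   ] F [-2.8 -1.6  0.8] w 0.0001
torque about axis Nm 0.11299887374617398 N at 80mm 1.4124859218271748 az 168.42348368507362 tool moment [-0.30015108  0.39766139  0.00608275]
ball [300.3 209.6] 113 [0.6374 0.0748 0.24  ] ztop 0.249 r 0.0925 az -34.3
ball [245.9 219.5] 104 [0.6138 0.203  0.24  ] ztop 0.2483 r 0.0925 az 55.2
ball [310.  263.7] 117 [0.5095 0.0517 0.24  ] ztop 0.2506 r 0.0912 az -124.4
```

Backing off 5 mm, the star follows about 4° and still leans on the finger with about 2 N. So the squashed rubber drives the screw back a little, and a fast release lets it run. I'll unload slowly and see where it holds by itself.

Request:
carry_out(rows=[0,-0.4,0,0,0,0,0,0,-0.8,0,0,0,0,0,0,-1.2,0,0,0,0,0,0,-1.6,0,0,0,0,0,0,-2,0,0,0,0,0])

```text
t: 17.67
tcp_pos: [0.508, 0.1361, 0.2146]
eef_rot: [0.097, 3.14, 0.0]
force: [-1.1, -1.0, 0.7]
grip_width: 0.0003
```

```bash
python3 tor.py
```

```text
t 17.67 tcp [0.508  0.1361 0.2146] xaz 176.46 zt [ 0.  0. -1.] F [-1.1 -1.   0.7] w 0.0003
torque about axis Nm 0.06295113637522516 N at 80mm 0.7868892046903145 az 170.25386027103553 tool moment [-0.08761678  0.24809904  0.05281023]
ball [299.5 209.1] 116 [0.6385 0.0768 0.24  ] ztop 0.2486 r 0.0924 az -33.0
ball [245.3 220.2] 108 [0.6119 0.2045 0.24  ] ztop 0.2492 r 0.0928 az 56.7
ball [310.5 262.7] 115 [0.5119 0.0504 0.24  ] ztop 0.2488 r 0.091 az -122.6
```

Request:
carry_out(rows=[0,-0.4,0,0,0,0,0,0,-0.8,0,0,0,0,0,0,-1.2,0,0,0,0,0,0,-1.6,0,0,0,0,0,0,-2,0,0,0,0,0])

```text
t: 18.13
tcp_pos: [0.5078, 0.1341, 0.2146]
eef_rot: [0.097, 3.14, 0.0]
force: [-0.7, -1.2, 0.3]
grip_width: 0.0002
```

```bash
python3 tor.py
```

```text
t 18.13 tcp [0.5078 0.1341 0.2146] xaz 176.46 zt [ 0.  0. -1.] F [-0.7 -1.2  0.3] w 0.0002
torque about axis Nm 0.06641504916180273 N at 80mm 0.830188114522534 az 172.41728810899366 tool moment [-0.10868398  0.12125708 -0.01326058]
ball [298.4 208.4] 116 [0.6403 0.0793 0.24  ] ztop 0.2494 r 0.0925 az -31.0
ball [244.7 221.3] 106 [0.6095 0.2058 0.24  ] ztop 0.2494 r 0.0925 az 58.4
ball [311.3 261.7] 120 [0.5142 0.0486 0.24  ] ztop 0.248 r 0.0913 az -120.8
```

Request:
carry_out(rows=[0,-0.4,0,0,0,0,0,0,-0.8,0,0,0,0,0,0,-1.2,0,0,0,0,0,0,-1.6,0,0,0,0,0,0,-2,0,0,0,0,0])

```text
t: 18.6
tcp_pos: [0.5077, 0.1321, 0.2146]
eef_rot: [0.097, 3.14, 0.0]
force: [0.2, -1.3, -0.4]
grip_width: -0.0
```

```bash
python3 tor.py
```

```text
t 18.6 tcp [0.5077 0.1321 0.2146] xaz 176.46 zt [ 0.  0. -1.] F [ 0.2 -1.3 -0.4] w -0.0
torque about axis Nm 0.06984795453571514 N at 80mm 0.8730994316964392 az 174.55785251697682 tool moment [-0.04840481  0.06025337 -0.03485417]
ball [297.4 207.7] 114 [0.6418 0.0817 0.24  ] ztop 0.2494 r 0.0926 az -29.3
ball [244.1 222.5] 108 [0.6067 0.2073 0.24  ] ztop 0.2494 r 0.0924 az 60.4
ball [311.9 260.7] 116 [0.5166 0.0473 0.24  ] ztop 0.2494 r 0.0912 az -119.1
```

Request:
carry_out(rows=[0,-0.4,0,0,0,0,0,0,-0.8,0,0,0,0,0,0,-1.2,0,0,0,0,0,0,-1.6,0,0,0,0,0,0,-2,0,0,0,0,0])

```text
t: 19.07
tcp_pos: [0.5076, 0.1301, 0.2146]
eef_rot: [0.097, 3.14, 0.0]
force: [0.5, 0.4, -1.3]
grip_width: 0.0001
```

```bash
python3 tor.py
```

```text
t 19.07 tcp [0.5076 0.1301 0.2146] xaz 176.46 zt [ 0.  0. -1.] F [ 0.5  0.4 -1.3] w 0.0001
torque about axis Nm -0.022370476167609413 N at 80mm -0.2796309520951177 az 176.709148791455 tool moment [-0.0669398  -0.01890156 -0.0129729 ]
ball [296.2 207.2] 118 [0.6431 0.0844 0.24  ] ztop 0.2483 r 0.0925 az -27.4
ball [243.4 223.8] 104 [0.6036 0.2088 0.24  ] ztop 0.2503 r 0.0922 az 62.5
ball [312.6 259.6] 117 [0.5193 0.0456 0.24  ] ztop 0.2501 r 0.0914 az -117.1
```

Request:
carry_out(rows=[0,-0.4,0,0,0,0,0,0,-0.8,0,0,0,0,0,0,-1.2,0,0,0,0,0,0,-1.6,0,0,0,0,0,0,-2,0,0,0,0,0])

```text
t: 19.53
tcp_pos: [0.5074, 0.1281, 0.2146]
eef_rot: [0.097, 3.14, 0.0]
force: [-0.5, -0.7, -0.6]
grip_width: 0.0002
```

```bash
python3 tor.py
```

```text
t 19.53 tcp [0.5074 0.1281 0.2146] xaz 176.46 zt [ 0.  0. -1.] F [-0.5 -0.7 -0.6] w 0.0002
torque about axis Nm 0.03587137763738692 N at 80mm 0.44839222046733646 az 178.85606961774872 tool moment [-0.02626173  0.00999969 -0.04876867]
ball [295.9 206.9] 117 [0.6437 0.0851 0.24  ] ztop 0.2485 r 0.0927 az -26.8
ball [243.4 223.8] 102 [0.6036 0.2089 0.24  ] ztop 0.2498 r 0.0923 az 62.5
ball [312.5 259.4] 117 [0.5196 0.0457 0.24  ] ztop 0.2489 r 0.0912 az -117.0
```

Request:
carry_out(rows=[0,-1,0,0,0,0,0,0,-2,0,0,0,0,0,0,-3,0,0,0,0,0,0,-4,0,0,0,0,0,0,-5,0,0,0,0,0])

```text
t: 20.0
tcp_pos: [0.507, 0.123, 0.2146]
eef_rot: [0.097, 3.14, 0.0]
force: [0.0, 0.2, -0.7]
grip_width: -0.0
```

```bash
python3 tor.py
```

```text
t 20.0 tcp [0.507  0.123  0.2146] xaz 176.46 zt [ 0.  0. -1.] F [ 0.   0.2 -0.7] w -0.0
torque about axis Nm -0.011928039578991268 N at 80mm -0.14910049473739084 az -175.7416080688764 tool moment [ 0.01163527  0.01088437 -0.0239078 ]
ball [295.9 206.9] 116 [0.6437 0.0852 0.24  ] ztop 0.2478 r 0.0926 az -26.8
ball [243.4 223.8] 103 [0.6035 0.2089 0.24  ] ztop 0.249 r 0.0923 az 62.6
ball [312.5 259.4] 117 [0.5196 0.0457 0.24  ] ztop 0.2494 r 0.0912 az -117.0
```

Slow unloading leaves the star at 62.8°, where it holds itself. To know the absolute star value, I'll compare ball heights with the crown and boards (averaged depth) in the first frame and now.

```bash
cat > hz.py <<'E'
from h import *
c=get_calibration('top')
def ana(d,balls,nm):
    U,V=np.meshgrid(np.arange(200,400),np.arange(170,320)); 
    X=np.array([[pt(c,u,v,d) for u in range(200,400)] for v in range(170,320)])
    hs=[]
    for b in balls:
        m=(np.hypot(X[...,0]-b[0],X[...,1]-b[1])<.008)&(X[...,2]>.2)
        hs.append(X[m][:,2].mean()-.01387)
    def reg(x0,x1,y0,y1,z0,z1):
        q=X[...,2][(X[...,0]>x0)&(X[...,0]<x1)&(X[...,1]>y0)&(X[...,1]<y1)&(X[...,2]>z0)&(X[...,2]<z1)]; return round(q.mean(),4),round(np.median(q),4),len(q)
    H=np.array([.5615,.127]); m=np.hypot(X[...,0]-H[0],X[...,1]-H[1])<.009
    print(nm,'hub z by balls',np.round(hs,4),np.mean(hs).round(4),'captop',X[m][:,2].mean().round(4))
    print('  crown',[reg(x,x+.02,.11,.14,.175,.215) for x in(.45,.47,.64,.655)],'boards',reg(.51,.60,-.045,-.01,.05,.08))
    print('  platen top far/near',reg(.53,.60,.20,.222,.07,.14),reg(.53,.60,.035,.05,.07,.14))
ana(np.load('pics/top0.npy'),[(.6299,.1874),(.622,.0584),(.501,.1956),(.4921,.0665)],'start')
D=[grab_frame('top')[1] for _ in range(3)]
ana(np.mean(D,0),[(.6437,.0852),(.6036,.2089),(.5196,.0457)],'now')
E
python3 hz.py
```

```text
start hub z by balls [0.2626 0.2621 0.2619 0.2604] 0.2618 captop 0.286
  crown [(np.float64(0.1894), np.float64(0.1884), 103), (np.float64(0.1852), np.float64(0.1852), 102), (np.float64(0.1853), np.float64(0.1849), 98), (np.float64(0.1906), np.float64(0.1917), 101)] boards (np.float64(0.0643), np.float64(0.0646), 440)
  platen top far/near (np.float64(0.117), np.float64(0.1171), 237) (np.float64(0.1172), np.float64(0.1172), 163)
now hub z by balls [0.2482 0.241  0.2324] 0.2405 captop nan
  crown [(np.float64(nan), np.float64(nan), 0), (np.float64(nan), np.float64(nan), 0), (np.float64(0.1852), np.float64(0.1853), 96), (np.float64(0.1908), np.float64(0.191), 100)] boards (np.float64(0.0641), np.float64(0.0641), 437)
  platen top far/near (np.float64(0.0875), np.float64(0.0876), 22) (np.float64(0.0873), np.float64(0.0872), 135)hz.py:13: RuntimeWarning: Mean of empty slice.
  print(nm,'hub z by balls',np.round(hs,4),np.mean(hs).round(4),'captop',X[m][:,2].mean().round(4))
  ret = ret.dtype.type(ret / rcount)
hz.py:11: RuntimeWarning: Mean of empty slice.
  q=X[...,2][(X[...,0]>x0)&(X[...,0]<x1)&(X[...,1]>y0)&(X[...,1]<y1)&(X[...,2]>z0)&(X[...,2]<z1)]; return round(q.mean(),4),round(np.median(q),4),len(q)
  return _methods._mean(a, axis=axis, dtype=dtype,
```

At the start the hub was at z≈0.2618, so star was about 0.8. With 7.48 rad of turning (platen drop measured 29.7 mm), the resting star is about 8.3, which agrees with the 5.1 N push measured there. That's within the snug range and it holds by itself. Now to withdraw straight up.

Request:
carry_out(rows=[0,-2,0,0,0,0,0,0,-3,-8,0,0,0,0,0,-3,-25,0,0,0,0,0,-3,-50,0,0,0,0,0,-3,-80,0,0,0,0])

```text
t: 20.62
tcp_pos: [0.5059, 0.1199, 0.2947]
eef_rot: [-0.097, -3.137, 0.0]
force: [-0.8, -0.8, -0.8]
grip_width: 0.0
```

Request:
carry_out(rows=[0,0,-30,0,0,0,0,0,0,-60,0,0,0,0,30,0,-70,0,0,0,0,50,30,-70,0,0,0,0,60,70,-70,0,0,0,0])

```text
t: 21.03
tcp_pos: [0.4503, 0.1925, 0.3673]
eef_rot: [0.104, 3.137, 0.001]
force: [1.2, 0.3, 0.1]
grip_width: 0.0001
```

Request:
carry_out(rows=[5,40,0,0,0,0,0,10,80,0,0,0,0,0,15,120,0,0,0,0,0,20,160,0,0,0,0,0,20,195,0,0,0,0,0])

```text
t: 21.45
tcp_pos: [0.4421, 0.3919, 0.3656]
eef_rot: [0.095, 3.139, 0.002]
force: [1.1, -0.2, -0.4]
grip_width: -0.0003
```

Request:
carry_out(rows=[0,0,0,0,0,0,0,0,0,0,0,0,0,0,0,0,0,0,0,0,0,0,0,0,0,0,0,0,0,0,0,0,0,0,0])

```text
t: 21.87
tcp_pos: [0.4436, 0.3883, 0.3654]
eef_rot: [0.1, 3.139, 0.001]
force: [-0.4, -0.2, 0.1]
grip_width: 0.0002
```

```bash
python3 tor.py; sed -i 's/^ana(np.mean.*/ana(np.mean(D,0),[(.6437,.0852),(.6036,.2089),(.5196,.0457),(.4795,.1692)],"now")/' hz.py; python3 hz.py 2>/dev/null
python3 - <<'E'
from h import *
p,d=grab_frame('top'); cv2.imwrite('pics/t6.png',cv2.resize(p[150:350,150:480],None,fx=2,fy=2))
E
```

```text
t 21.87 tcp [0.4436 0.3883 0.3654] xaz 176.36 zt [ 0.001  0.    -1.   ] F [-0.4 -0.2  0.1] w 0.0002
torque about axis Nm 0.12183994085008722 N at 80mm 1.5229992606260903 az 114.19613026418867 tool moment [ 0.01934144 -0.02476787 -0.05195508]
ball [295.9 206.9] 116 [0.6437 0.0852 0.24  ] ztop 0.2484 r 0.0927 az -26.8
ball [243.4 223.8] 103 [0.6035 0.2089 0.24  ] ztop 0.2482 r 0.0923 az 62.6
ball [277.8 240.8] 209 [0.5634 0.1276 0.24  ] ztop 0.2541 r 0.0025 az 15.2
ball [312.6 259.4] 115 [0.5197 0.0456 0.24  ] ztop 0.2498 r 0.0913 az -116.9
ball [259.7 276.5] 108 [0.4795 0.1694 0.24  ] ztop 0.2492 r 0.0918 az 152.5
start hub z by balls [0.2626 0.2621 0.2619 0.2604] 0.2618 captop 0.286
  crown [(np.float64(0.1894), np.float64(0.1884), 103), (np.float64(0.1852), np.float64(0.1852), 102), (np.float64(0.1853), np.float64(0.1849), 98), (np.float64(0.1906), np.float64(0.1917), 101)] boards (np.float64(0.0643), np.float64(0.0646), 440)
  platen top far/near (np.float64(0.117), np.float64(0.1171), 237) (np.float64(0.1172), np.float64(0.1172), 163)
now hub z by balls [0.232  0.2494 0.2328 0.2428] 0.2393 captop 0.2562
  crown [(np.float64(0.1902), np.float64(0.1873), 104), (np.float64(0.1852), np.float64(0.1851), 104), (np.float64(0.1853), np.float64(0.1853), 97), (np.float64(0.191), np.float64(0.1892), 97)] boards (np.float64(0.0642), np.float64(0.0641), 434)
  platen top far/near (np.float64(0.0875), np.float64(0.0876), 215) (np.float64(0.0872), np.float64(0.0872), 134)
```

View pics/t6.png

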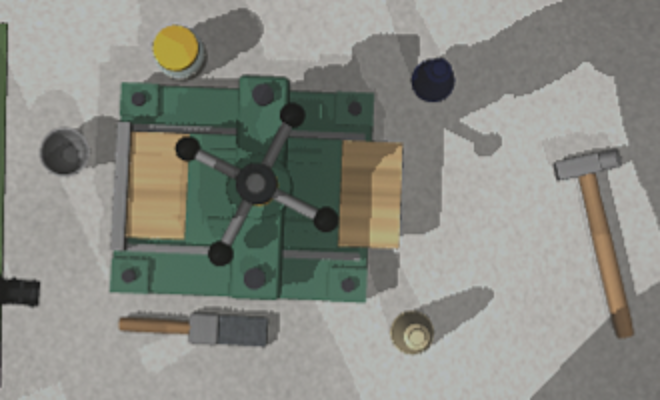

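The last picture shows the boards flush against the stop (left edge px≈130) and the platen down on them. The star is steady at 62.8°, everything else is where it was, and the arm is clear. The cap height gives star≈8.4. Handing in.

```bash
python3 -c "
from workcell import *
print(finish_job())"
```

```text
the job is handed in; nothing more can be done
None
```

The boards are fully home against the end stop and the press is closed, with the platen bearing snugly on them. I handed the job in at about 22 s; no verdict is reported.

- **Boards:** I slid them about 65 mm with closed fingertips. Against the stop they would go no further, and the push rose from about 7 to 22 N. The last picture shows the far end flush with the stop.
- **Star handle:** I pushed one spoke clockwise for about 7.5 rad net, up to 8.5 N (scaled to 80 mm from the axis) at most.
- **Sprang back:** The first quick release let the star spring back about 22°. I pushed it up again and unloaded it slowly, and it then held by itself, unchanged in every later check.
- **Final star angle:** The estimates are 8.28 rad from start height plus turning, about 8.3 from the 5.1 N push near there, and 8.45 from the cap height. All are inside 8.1–9.0, but the heights are only good to about 0.3–0.5 rad, so the margin at the low end is modest. The final ball-height readings scattered by up to 17 mm (0.232 to 0.249 m), so I didn't use them.
- **Other things:** The cones, jar, hammer, brush and cup look unmoved in the last picture, and the arm is clear of everything.

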